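# Load the vial transport tray

## Robot

A 7-joint arm with a two-finger parallel gripper is mounted at the origin on the work surface. World frame = base frame: x ahead of the robot, y to its left, z up, the work surface at z = 0. Lengths are in m, angles in rad, forces in N, time in s.
With the tool pointing down it reaches from about 0.4 to 0.85 m from the base axis. Payload 10.4 kg.
Tool frame: the origin (TCP) lies midway between the tips of the shut fingers; the grasp point (between the pads) lies 19 mm behind it (r.tcp_to_grasp is the z of the grasp point in the tool frame, in m); z points along the fingers, x is the direction in which the jaws open and shut, and the axes are right-handed (so a half turn about z gives the same grasp; the last joint's range is limited). The gripper opens to 87 mm and grips with 3 to 60 N. Pads are 19 mm wide; open, the fingers measure 117 mm over their backs; the gripper's body (75 mm by 190 mm) begins 51 mm behind the grasp point.
Start: joints at [1.195, 0.332, -0.065, 1.46, 0.022, 1.35, -0.088], TCP at [0.216, -0.587, 0.223] pointing down, gripper open.
Joint ranges: [-2.6, 2.6], [-0.5, 2.12], [-1.47, 1.34], [0.16, 2.42], [-1.27, 4.41], [0.06, 2.06], [-2.6, 2.6]. Speed limits (rad/s): [2.22, 2.22, 2.79, 2.79, 3.14, 3.14, 3.14].

## Interface

Orientations are given as a unit quaternion [x, y, z, w].
In Python, from bench import r, camera, close_job gives the robot as it stands. The module is installed in compiled form; this text tells all that it offers.
- The arm moves only by the shell command python3 -m crank 'ROWS' [FORCE]. ROWS is JSON, a list of rows, each an object of numbers: "x", "y", "z": the shift along the tool's x, y, z scaled (see below); "ax", "ay", "az": the turn, a rotation vector about the tool's x, y, z scaled (see below); "claw": the closure, from -1 (fully open) to 1 (shut), so that 0 is half open. A call has exactly 5 rows; each row is the pose to reach, as a shift and turn from the pose commanded when the call began, along the tool's axes at that moment; what a row does not reach only later rows make up. The controller multiplies each number of a shift by 1 m and each number of a turn by 2 rad. A row lasts 1/12 s, in which the tool goes at most 41.7 mm and 7.16 degrees, less where a joint would pass 70% of its speed; a pose out of reach is approached as far as the arm can. A call with a number of a shift or a turn outside -1 to 1 is refused whole. A call with a gripper value outside its range is refused whole. The fingers move at their own pace and stop on an object; FORCE is the grip in N (left out, the last holds). Time passes only in rows, so rows that repeat a pose let the fingers close, or fill a call up. It gives the time, the measured TCP pose, the force and the opening at its end, in the units of the state.
- r.read_state(): the state, without advancing time (a new reading comes with each control period).
- camera(name): name is "scene" or "side" or "wrist"; returns a dict with "color" (384x512x3 uint8, blue, green, red), "fx", "fy", "cx", "cy" (pixels), "eye" and "orientation" of the camera in the world. Camera axes: x right, y down, z forward; pixel columns grow to the right and rows downward; lengths in m; the calibration is good to about 2 mm. A picture is of the moment at which its call begins. There is no depth.
- close_job(): hands the job in, once; it reports no verdict.
The state is a dict: "time": time; "joint_positions": joint angles; "joint_vel": joint speeds; "joint_torque": joint torques, N m; "ee_pos": TCP position; "eef_rot": TCP orientation; "ft_force": force on the tool from outside, world axes, zero at the start; "torque": the same for the moment, N m; "width": finger opening in m.
Only numpy, scipy, OpenCV 4.12 (cv2) and the standard library are available. Lean on these libraries where they do the work, as an engineer would, in place of code of your own. Each camera call takes 0.05 s, during which the arm holds its last target. There are 200 camera calls.

## Task

Gather the three unopened vials and the small carton into the grey transport tray, each standing upright in the well made for it: large, medium and small vial in the largest, middle and smallest round well, the carton in the square well. Leave the two opened vials, the ones with a dispensing spike on top, standing where they are, and do not tip any vial or the carton over.

Things in the scene. Friction and masses are not known exactly. Their poses are not given: they have to be found in the camera images.
- large_vial_c (a point): the large unopened injection vial: clear glass with a white label, flat round violet flip-off cap 33 mm across on top; it stands upright, 42 mm in diameter, 73 mm tall (straight glass wall to 57 mm, above that only the narrower neck and cap). This point is its centre, on its axis and half-way up (36.5 mm above its foot); z is its axis, upward. Its turn about z does not matter
- medium_vial_c (a point): the medium unopened injection vial: clear glass with a white label, flat round violet flip-off cap 26 mm across on top; it stands upright, 33 mm in diameter, 62 mm tall (straight glass wall to 46 mm, above that only the narrower neck and cap). This point is its centre, on its axis and half-way up (31 mm above its foot); z is its axis, upward. Its turn about z does not matter
- small_vial_c (a point): the small unopened injection vial: clear glass with a white label, flat round violet flip-off cap 20 mm across on top; it stands upright, 24 mm in diameter, 54 mm tall (straight glass wall to 38 mm, above that only the narrower neck and cap). This point is its centre, on its axis and half-way up (27 mm above its foot); z is its axis, upward. Its turn about z does not matter
- carton_c (a point): the single-vial carton: a closed upright white box with a violet band, 36 x 36 mm and 64 mm tall. This point is its centre, 32 mm above its foot; x and y are square to its sides (it may be turned up to 30 degrees), z upward
- opened_large_c (a point): an OPENED large vial, to be left alone: the same glass, 42 mm in diameter and 73 mm tall to the stopper, but without flip-off cap; a violet winged dispensing spike stands in its stopper (a flat bar 48 x 9 mm lying across the top and a thin nozzle up to 97 mm), so from above one sees a bar, not a disc. This point is on its axis, 36.5 mm above its foot; z upward
- opened_medium_c (a point): an OPENED medium vial, to be left alone: the same glass, 33 mm in diameter and 62 mm tall to the stopper, but without flip-off cap; a violet winged dispensing spike stands in its stopper (a flat bar 39 x 9 mm lying across the top and a thin nozzle up to 86 mm), so from above one sees a bar, not a disc. This point is on its axis, 31 mm above its foot; z upward
- well_large_in (a point): the largest round white well, 58 mm inner diameter, wall 3 mm, made for the large vial. It is one of four fixed wells in a row, in varying order, 75 mm apart, on one shallow grey tray (92 x 310 mm, rim 8 mm above the table). Rims of the wells are 7 mm above their inner floors. This point: centre of the well's inner floor, 7 mm above the table; z up, y along the row, x across it
- well_medium_in (a point): the middle round white well, 49 mm inner diameter, wall 3 mm, made for the medium vial. It is one of four fixed wells in a row, in varying order, 75 mm apart, on one shallow grey tray (92 x 310 mm, rim 8 mm above the table). Rims of the wells are 7 mm above their inner floors. This point: centre of the well's inner floor, 7 mm above the table; z up, y along the row, x across it
- well_small_in (a point): the smallest round white well, 40 mm inner diameter, wall 3 mm, made for the small vial. It is one of four fixed wells in a row, in varying order, 75 mm apart, on one shallow grey tray (92 x 310 mm, rim 8 mm above the table). Rims of the wells are 7 mm above their inner floors. This point: centre of the well's inner floor, 7 mm above the table; z up, y along the row, x across it
- well_square_in (a point): the square white well, 52 x 52 mm inside, wall 3 mm, for the carton. It is one of four fixed wells in a row, in varying order, 75 mm apart, on one shallow grey tray (92 x 310 mm, rim 8 mm above the table). Rims of the wells are 7 mm above their inner floors. This point: centre of the well's inner floor, 7 mm above the table; z up, y along the row, x across it
Not all that is in view belongs to the job. Leave any green, orange or pink look-alike of the part that bears carton_c alone.

How it is judged:
By the outcome, as a careful person would: the job done as asked, in the order asked, and still so for the second after the job is handed in, with the robot touching nothing.
It also fails if it takes over 115 s, if anything falls off the work surface, if the arm or the gripper's body presses on something with over 40 N, if the wrist force passes 120 N, or if a joint passes its speed limit or range.

## Working session

There is one attempt and no reset: what is moved stays moved. The work goes in short steps, Python scripts to look and compute and a shell command to move; the robot and the scene stay as the last step left them, time stands still between calls to the robot, and variables do not carry over. Pictures are saved under pics/ and viewed, about 12 in all and at most 16, crops included, and the job is handed in when it is done.

```bash
mkdir -p pics; python3 - <<'E'
from bench import r,camera
import cv2
for n in("scene","side"):
    c=camera(n);cv2.imwrite(f"pics/{n}0.png",c["color"]);print(n,[c[k] for k in("fx","fy","cx","cy","eye","orientation")])
print(r.read_state())
E
```

```text
scene [366.0432027315823, 366.0432027315823, 263.97079439086326, 197.03912772693045, array([ 0.97207613, -0.46384969,  0.69732409]), array([ 0.85556422,  0.35141548, -0.13986875, -0.35348799])]
side [471.7587317596175, 471.7587317596175, 262.5226346773878, 189.8354979061463, array([0.05228062, 0.64958583, 0.9990397 ]), array([-0.2961583 ,  0.88848306, -0.33117439,  0.11494189])]
{'time': 0.1, 'joint_positions': array([ 1.19542649,  0.33283813, -0.06467802,  1.46084373,  0.02161079,
        1.34988227, -0.0885191 ]), 'joint_vel': array([-0.00123033, -0.00191608,  0.00123353, -0.00110651, -0.00021551,
        0.00022297,  0.00155654]), 'joint_torque': array([ 1.70850853e-03, -6.24548435e+01,  2.50694569e-02, -3.90718603e+01,
       -6.12838520e-02,  3.66192183e-02,  8.12842632e-05]), 'ee_pos': array([ 0.21580218, -0.58620409,  0.22182154]), 'eef_rot': array([ 8.20207418e-01, -5.72065891e-01, -5.43397885e-04, -3.34212044e-04]), 'ft_force': array([0.25821422, 0.80156372, 0.17450881]), 'torque': array([-0.02017696, -0.05904838, -0.02776469]), 'width': 0.08723343363637348}
```

View pics/scene0.png

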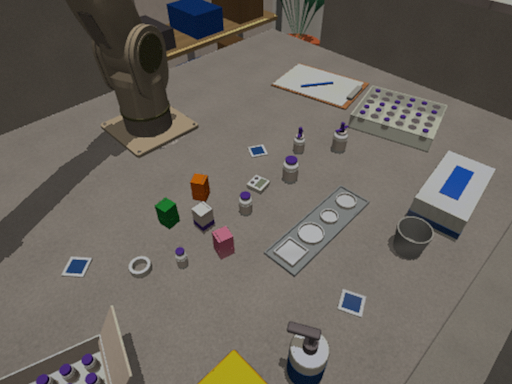

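View pics/side0.png

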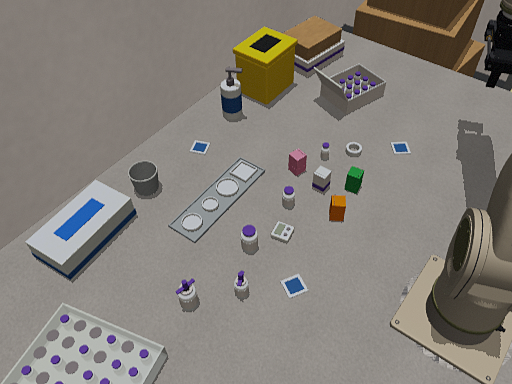

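The scene shows, as (scene px / side px):
- **Capped vials:** large at (291,161)/(249,231), medium at (245,197)/(289,190), small at (180,253)/(326,147).
- **Carton:** white, at (203,215)/(321,178).
- **Tray wells, in order:** square (291,252), large (311,233), small (329,216), medium (345,201).

The spiked vials at (299,140) and (341,135) are to be left alone.

```bash
cat > h.py <<'E'
import numpy as np,cv2
from scipy.spatial.transform import Rotation as R
from bench import r,camera
def ray(c,u,v):
    d=R.from_quat(c["orientation"]).apply([(u-c["cx"])/c["fx"],(v-c["cy"])/c["fy"],1]);return np.array(c["eye"]),d
def onz(c,u,v,z):
    e,d=ray(c,u,v);return e+d*(z-e[2])/d[2]
def blobs(m,amin=12):
    n,l,s,ce=cv2.connectedComponentsWithStats(m.astype(np.uint8)*255,connectivity=8)
    return [(ce[i],s[i]) for i in range(1,n) if s[i][4]>=amin]
def violet(im):
    h=cv2.cvtColor(im,cv2.COLOR_BGR2HSV);return (h[...,0]>120)&(h[...,0]<150)&(h[...,1]>90)
def white(im,t=150):
    h=cv2.cvtColor(im,cv2.COLOR_BGR2HSV);return (h[...,1]<40)&(h[...,2]>t)
E
python3 - <<'E'
from h import *
C={n:camera(n) for n in("scene","side")}
box={"scene":(150,430,110,290),"side":(160,370,130,320)}
for n,c in C.items():
    x0,x1,y0,y1=box[n];m=violet(c["color"]);k=np.zeros_like(m);k[y0:y1,x0:x1]=1
    for ce,s in blobs(m&k,6):print(n,ce.round(1),s,[onz(c,*ce,z)[:2].round(3) for z in(.05,.06,.07)])
    for nm,p in {"scene":dict(sq=(291,252),L=(311,233),S=(329,216),M=(345.5,201)),"side":dict(sq=(244.5,171),L=(228,187),S=(210,204),M=(192,222))}[n].items():print(n,nm,onz(c,*p,.012)[:2].round(3))
c=C["scene"]["color"];a=cv2.resize(c[100:300,140:400],None,fx=3,fy=3,interpolation=2);cv2.imwrite("pics/s1.png",a[:600,:780])
c=C["side"]["color"];a=cv2.resize(c[125:315,160:380],None,fx=3,fy=3,interpolation=2);cv2.imwrite("pics/s2.png",a)
E
```

```text
scene [362.1 111.8] [360 111   5   3  12] [array([0.481, 0.501]), array([0.488, 0.486]), array([0.496, 0.471])]
scene [418.1 113.9] [416 113   5   3  14] [array([0.616, 0.619]), array([0.621, 0.602]), array([0.627, 0.585])]
scene [402.6 116.1] [401 115   5   3  12] [array([0.587, 0.572]), array([0.593, 0.556]), array([0.599, 0.54 ])]
scene [386.6 118.9] [385 118   4   3  11] [array([0.559, 0.521]), array([0.566, 0.506]), array([0.572, 0.49 ])]
scene [341.6 127.7] [336 122  12  10  49] [array([0.487, 0.38 ]), array([0.494, 0.367]), array([0.502, 0.354])]
scene [299.8 132.1] [298 127   5  11  34] [array([0.411, 0.271]), array([0.42, 0.26]), array([0.429, 0.248])]
scene [425. 130.] [423 129   5   3  13] [array([0.675, 0.551]), array([0.679, 0.536]), array([0.684, 0.52 ])]
scene [291.  159.4] [286 156  11   8  76] [array([0.478, 0.155]), array([0.486, 0.145]), array([0.493, 0.136])]
scene [244.8 195. ] [240 192  10   7  61] [array([ 0.489, -0.031]), array([ 0.497, -0.038]), array([ 0.504, -0.045])]
scene [204.3 225.1] [194 220  20  11  67] [array([ 0.494, -0.165]), array([ 0.502, -0.17 ]
[... 307 characters left out ...]
ay([ 0.509, -0.244]), array([ 0.504, -0.234])]
side [320.  186.4] [312 182  18   9  52] [array([ 0.44 , -0.107]), array([ 0.436, -0.099]), array([ 0.432, -0.091])]
side [288.6 189.7] [284 186  10   8  60] [array([ 0.501, -0.047]), array([ 0.496, -0.04 ]), array([ 0.491, -0.032])]
side [248.5 230.1] [242 225  13  11 116] [array([0.504, 0.121]), array([0.499, 0.127]), array([0.495, 0.132])]
side [240.  277.5] [237 271   7  15  68] [array([0.437, 0.239]), array([0.433, 0.243]), array([0.429, 0.247])]
side [184.8 285.2] [176 278  19  16 109] [array([0.525, 0.329]), array([0.52 , 0.333]), array([0.515, 0.336])]
side sq [ 0.661 -0.058]
side L [0.66  0.018]
side S [0.66  0.094]
side M [0.657 0.168]
```

View pics/s1.png

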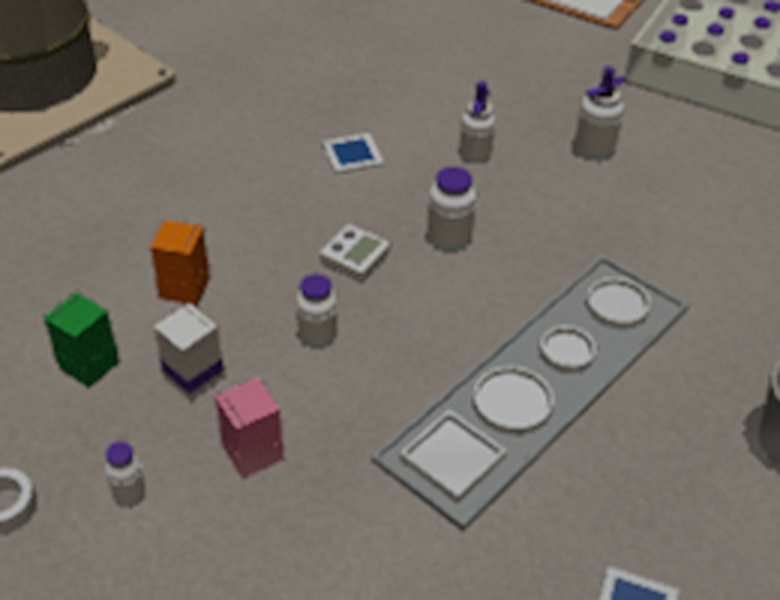

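View pics/s2.png

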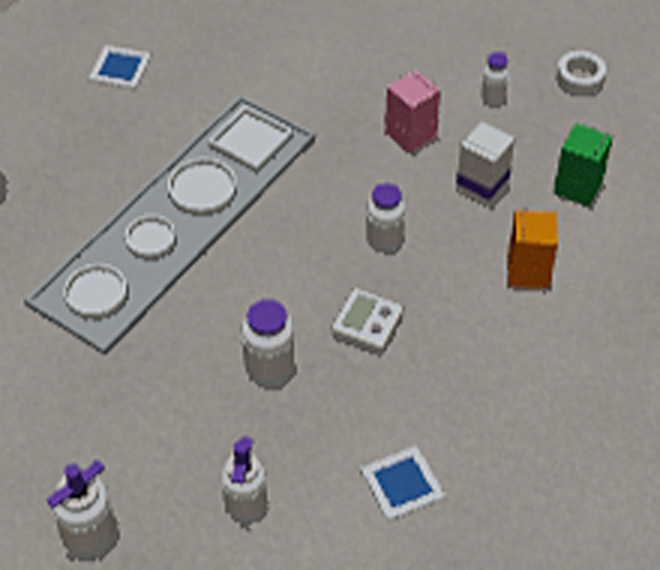

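```bash
python3 - <<'E'
from h import *
C={n:camera(n) for n in("scene","side")}
q={"scene":[(157,322),(185,306),(219,327),(190,350)],"side":[(458,150),(480,124),(514,138),(488,163)]}
o={"scene":(140,100),"side":(160,125)}
for n,c in C.items():
    P=np.array([onz(c,u/3+o[n][0],v/3+o[n][1],.064)[:2] for u,v in q[n]]);print(n,P.mean(0).round(3));
    e=np.roll(P,-1,0)-P;print(np.linalg.norm(e,axis=1).round(3),np.degrees(np.arctan2(e[:,1],e[:,0])).round(0)%90)
for n,d in {"scene":dict(pink=(249,398),green=(82,314),orange=(180,239)),"side":dict(pink=(414,86),green=(588,142),orange=(536,224))}.items():
    for k,(u,v) in d.items():print(n,k,onz(C[n],u/3+o[n][0],v/3+o[n][1],.064)[:2].round(3))
c=camera("wrist");cv2.imwrite("pics/w0.png",c["color"]);print(c["eye"],R.from_quat(c["orientation"]).as_matrix().round(2),c["fx"])
E
```

```text
scene [ 0.462 -0.142]
[0.027 0.037 0.031 0.041] [86.  7.  5.  0.]
side [ 0.457 -0.14 ]
[0.039 0.034 0.04  0.03 ] [ 2.  6. 86.  5.]
scene pink [ 0.551 -0.156]
scene green [ 0.393 -0.193]
scene orange [ 0.379 -0.083]
side pink [ 0.55  -0.163]
side green [ 0.383 -0.197]
side orange [ 0.371 -0.086]
[ 0.28748814 -0.5603835   0.38550096] [[ 0.35 -0.9  -0.26]
 [-0.94 -0.33 -0.1 ]
 [-0.    0.28 -0.96]] 271.6301005988917
```

View pics/w0.png

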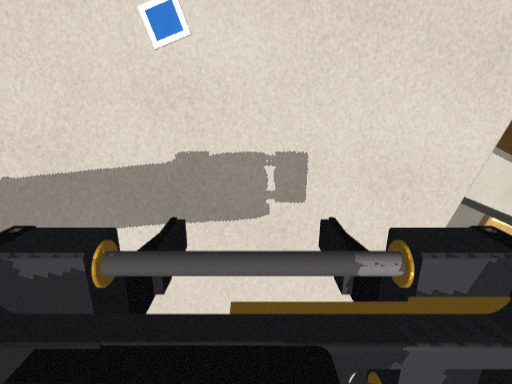

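Wrist view: the camera sits on the tool's −y side and looks at the grip zone. I'll go above the small vial, turning towards yaw 0.

```bash
cat > go.py <<'E'
from h import *
import sys
# go.py x y z yaw_deg : shift & turn in tool axes/units
x,y,z,w=map(float,sys.argv[1:5]);s=r.read_state();Q=R.from_quat(s["eef_rot"])
T=R.from_euler("z",w,degrees=True)*R.from_quat([1,0,0,0])
print(s["time"],"shift",Q.inv().apply(np.array([x,y,z])-s["ee_pos"]).round(4),"turn",((Q.inv()*T).as_rotvec()/2).round(4),"w",round(s["width"],4),s["ft_force"].round(1))
E
python3 -m crank '[{"x":-0.1,"y":-0.18,"az":-0.3},{"x":-0.1,"y":-0.18,"az":-0.3},{"x":-0.1,"y":-0.18,"az":-0.3},{"x":-0.1,"y":-0.18,"az":-0.3},{"x":-0.1,"y":-0.18,"az":-0.3}]'
python3 go.py .514 -.251 .2 0
```

```text
0.35 shift [-0.2118 -0.3956  0.0224] turn [-1.00e-04  1.00e-04 -6.09e-01] w 0.0874 [-0.1  0.6  0.5]schema error: expected keys x, y, z, ax, ay, az, claw
```

```bash

python3 -m crank '[{"x":-0.1,"y":-0.18,"z":0,"ax":0,"ay":0,"az":-0.3,"claw":-1},{"x":-0.1,"y":-0.18,"z":0,"ax":0,"ay":0,"az":-0.3,"claw":-1},{"x":-0.1,"y":-0.18,"z":0,"ax":0,"ay":0,"az":-0.3,"claw":-1},{"x":-0.1,"y":-0.18,"z":0,"ax":0,"ay":0,"az":-0.3,"claw":-1},{"x":-0.1,"y":-0.18,"z":0,"ax":0,"ay":0,"az":-0.3,"claw":-1}]'
python3 go.py .514 -.251 .2 0
```

```text
time: 0.77
ee_pos: [0.3516, -0.4285, 0.2228]
eef_rot: [0.954, -0.301, 0.0, 0.0]
ft_force: [-0.0, -0.8, 0.9]
width: 0.0867
0.7667 shift [ 0.0312 -0.2386  0.0228] turn [ 1.000e-04 -2.000e-04 -3.055e-01] w 0.0867 [-0.  -0.8  0.9]
```

```bash

python3 -m crank '[{"x":0.03,"y":-0.2,"z":0.02,"ax":0,"ay":0,"az":-0.3055,"claw":-1},{"x":0.03,"y":-0.2,"z":0.02,"ax":0,"ay":0,"az":-0.3055,"claw":-1},{"x":0.03,"y":-0.2,"z":0.02,"ax":0,"ay":0,"az":-0.3055,"claw":-1},{"x":0.03,"y":-0.2,"z":0.02,"ax":0,"ay":0,"az":-0.3055,"claw":-1},{"x":0.03,"y":-0.2,"z":0.02,"ax":0,"ay":0,"az":-0.3055,"claw":-1}]'
python3 go.py .514 -.251 .14 0
cat > cap.py <<'E'
from h import *
import sys
z=float(sys.argv[1]);c=camera("wrist");p=r.read_state()["ee_pos"]
for ce,s in blobs(violet(c["color"]),40):print("cap",ce.round(0),s[4],onz(c,*ce,z)[:2].round(4),"bbox wh",s[2:4])
if len(sys.argv)>2:cv2.imwrite(sys.argv[2],c["color"])
E
python3 cap.py .052 pics/w1.png
```

```text
time: 1.18
ee_pos: [0.4923, -0.2824, 0.2026]
eef_rot: [1.0, 0.0, 0.0, 0.0]
ft_force: [0.5, -0.6, 0.7]
width: 0.0871
1.1833 shift [ 0.0217 -0.0313  0.0627] turn [ 0.     -0.0004  0.0003] w 0.0871 [ 0.5 -0.6  0.7]
cap [271. 149.] 209 [ 0.5126 -0.2502] bbox wh [17 16]
```

View pics/w1.png

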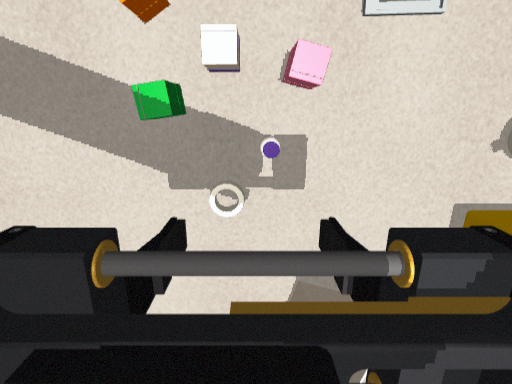

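Wrist view: small vial cap at (271,149). The ring at (227,200), pink box at (307,65) and carton at (220,48) are clear of the fingers. Descending and gripping.

```bash

python3 -m crank '[{"x":0.0207,"y":-0.032,"z":0,"ax":0,"ay":0,"az":0,"claw":-1},{"x":0.0207,"y":-0.032,"z":0.04,"ax":0,"ay":0,"az":0,"claw":-1},{"x":0.0207,"y":-0.032,"z":0.08,"ax":0,"ay":0,"az":0,"claw":-1},{"x":0.0207,"y":-0.032,"z":0.11,"ax":0,"ay":0,"az":0,"claw":-1},{"x":0.0207,"y":-0.032,"z":0.14,"ax":0,"ay":0,"az":0,"claw":-1}]' 20
python3 -m crank '[{"x":0,"y":0,"z":0.03,"ax":0,"ay":0,"az":0,"claw":-1},{"x":0,"y":0,"z":0.0535,"ax":0,"ay":0,"az":0,"claw":-1},{"x":0,"y":0,"z":0.0535,"ax":0,"ay":0,"az":0,"claw":0},{"x":0,"y":0,"z":0.0535,"ax":0,"ay":0,"az":0,"claw":1},{"x":0,"y":0,"z":0.0535,"ax":0,"ay":0,"az":0,"claw":1}]' 20
python3 -m crank '[{"x":0,"y":0,"z":0,"ax":0,"ay":0,"az":0,"claw":1},{"x":0,"y":0,"z":0,"ax":0,"ay":0,"az":0,"claw":1},{"x":0,"y":0,"z":0,"ax":0,"ay":0,"az":0,"claw":1},{"x":0,"y":0,"z":0,"ax":0,"ay":0,"az":0,"claw":1},{"x":0,"y":0,"z":0,"ax":0,"ay":0,"az":0,"claw":1}]'
```

```text
time: 1.65
ee_pos: [0.5111, -0.2528, 0.0608]
eef_rot: [1.0, -0.003, -0.0, -0.0]
ft_force: [0.3, 0.6, 0.2]
width: 0.0872
time: 2.07
ee_pos: [0.5126, -0.2534, 0.0107]
eef_rot: [1.0, -0.004, 0.001, 0.0]
ft_force: [0.1, 0.8, 0.6]
width: 0.0741
time: 2.48
ee_pos: [0.5118, -0.2532, 0.0095]
eef_rot: [1.0, -0.004, 0.0, 0.0]
ft_force: [0.1, 0.1, -1.0]
width: 0.0413
```

```bash

python3 -m crank '[{"x":0,"y":0,"z":0,"ax":0,"ay":0,"az":0,"claw":1},{"x":0,"y":0,"z":0,"ax":0,"ay":0,"az":0,"claw":1},{"x":0,"y":0,"z":0,"ax":0,"ay":0,"az":0,"claw":1},{"x":0,"y":0,"z":0,"ax":0,"ay":0,"az":0,"claw":1},{"x":0,"y":0,"z":-0.01,"ax":0,"ay":0,"az":0,"claw":1}]'
python3 -m crank '[{"x":0,"y":0,"z":-0.03,"ax":0,"ay":0,"az":0,"claw":1},{"x":0,"y":0,"z":-0.06,"ax":0,"ay":0,"az":0,"claw":1},{"x":0,"y":0,"z":-0.09,"ax":0,"ay":0,"az":0,"claw":1},{"x":0,"y":0,"z":-0.12,"ax":0,"ay":0,"az":0,"claw":1},{"x":0,"y":0,"z":-0.12,"ax":0,"ay":0,"az":0,"claw":1}]'
python3 go.py .663 .093 .12 0
```

```text
time: 2.9
ee_pos: [0.5104, -0.2525, 0.0177]
eef_rot: [1.0, -0.003, -0.001, -0.001]
ft_force: [-0.4, -0.2, -0.1]
width: 0.0233
time: 3.32
ee_pos: [0.5145, -0.254, 0.1461]
eef_rot: [1.0, -0.003, 0.004, 0.002]
ft_force: [1.2, -0.8, 0.5]
width: 0.0233
3.3167 shift [ 0.1459 -0.3481  0.0258] turn [ 0.0021 -0.0041 -0.0034] w 0.0233 [ 1.2 -0.8  0.5]
```

```bash

python3 -m crank '[{"x":0.016,"y":-0.035,"z":0,"ax":0,"ay":0,"az":0,"claw":1},{"x":0.032,"y":-0.07,"z":0,"ax":0,"ay":0,"az":0,"claw":1},{"x":0.048,"y":-0.105,"z":0,"ax":0,"ay":0,"az":0,"claw":1},{"x":0.064,"y":-0.14,"z":0,"ax":0,"ay":0,"az":0,"claw":1},{"x":0.08,"y":-0.175,"z":0,"ax":0,"ay":0,"az":0,"claw":1}]'
python3 -m crank '[{"x":0.02,"y":-0.035,"z":0,"ax":0,"ay":0,"az":0,"claw":1},{"x":0.04,"y":-0.07,"z":0,"ax":0,"ay":0,"az":0,"claw":1},{"x":0.055,"y":-0.105,"z":0,"ax":0,"ay":0,"az":0,"claw":1},{"x":0.066,"y":-0.14,"z":0,"ax":0,"ay":0,"az":0,"claw":1},{"x":0.066,"y":-0.15,"z":0,"ax":0,"ay":0,"az":0,"claw":1}]'
python3 go.py .663 .093 .12 0
cat > wells.py <<'E'
from h import *
import sys
c=camera("wrist");cv2.imwrite(sys.argv[1],c["color"])
for ce,s in blobs(white(c["color"],190),300):
    print(ce.round(0),"bbox",s[:4],s[4],"c",onz(c,s[0]+(s[2]-1)/2,s[1]+(s[3]-1)/2,.014)[:2].round(4))
E
python3 wells.py pics/w2.png
```

```text
time: 3.73
ee_pos: [0.5933, -0.0769, 0.1398]
eef_rot: [1.0, -0.004, 0.0, 0.0]
ft_force: [1.2, -0.0, -0.2]
width: 0.0236
time: 4.15
ee_pos: [0.6602, 0.0788, 0.1393]
eef_rot: [1.0, -0.0, 0.0, -0.002]
ft_force: [0.1, 0.8, -0.7]
width: 0.0234
4.15 shift [ 0.0028 -0.0141  0.0194] turn [-0.0021 -0.0001 -0.0001] w 0.0234 [ 0.1  0.8 -0.7]
[258. 101.] bbox [  0   0 512 250] 82641 c [0.6624 0.1409]
[254. 168.] bbox [234 149  42  41] 1225 c [0.6614 0.0939]
[285. 175.] bbox [279 159  13  34] 415 c [0.6947 0.0867]
[252. 239.] bbox [233 230  40  21] 444 c [0.6593 0.0092]
[ 73. 292.] bbox [ 50 277  52  36] 1311 c [ 0.4386 -0.0656]
[253. 290.] bbox [226 276  52  26] 1074 c [ 0.6581 -0.0568]
[429. 293.] bbox [402 276  53  37] 1560 c [ 0.8779 -0.0647]
[415. 375.] bbox [389 370  45  12] 386 c [ 0.8781 -0.1965]
```

View pics/w2.png

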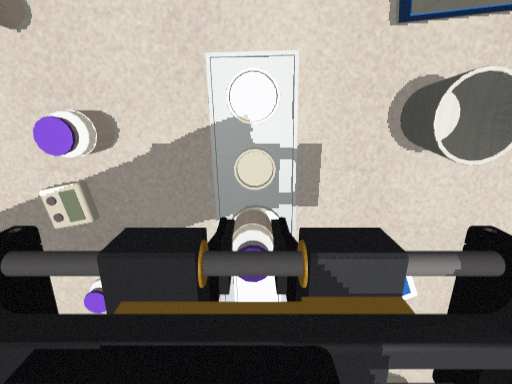

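```bash

python3 -m crank '[{"x":0.001,"y":-0.012,"z":0.01,"ax":0,"ay":0,"az":0,"claw":1},{"x":0.001,"y":-0.012,"z":0.04,"ax":0,"ay":0,"az":0,"claw":1},{"x":0.001,"y":-0.012,"z":0.07,"ax":0,"ay":0,"az":0,"claw":1},{"x":0.001,"y":-0.012,"z":0.09,"ax":0,"ay":0,"az":0,"claw":1},{"x":0.001,"y":-0.012,"z":0.1,"ax":0,"ay":0,"az":0,"claw":1}]'
python3 -m crank '[{"x":0,"y":0,"z":0.007,"ax":0,"ay":0,"az":0,"claw":1},{"x":0,"y":0,"z":0.014,"ax":0,"ay":0,"az":0,"claw":1},{"x":0,"y":0,"z":0.018,"ax":0,"ay":0,"az":0,"claw":1},{"x":0,"y":0,"z":0.02,"ax":0,"ay":0,"az":0,"claw":1},{"x":0,"y":0,"z":0.02,"ax":0,"ay":0,"az":0,"claw":1}]'
python3 go.py .661 .091 .0165 0
```

```text
time: 4.62
ee_pos: [0.659, 0.0812, 0.0353]
eef_rot: [1.0, -0.004, -0.002, 0.001]
ft_force: [0.3, -0.4, -0.3]
width: 0.0235
time: 5.03
ee_pos: [0.6613, 0.0831, 0.0195]
eef_rot: [1.0, -0.004, 0.0, -0.0]
ft_force: [-0.5, 0.4, -0.3]
width: 0.0233
5.0333 shift [-0.0004 -0.0079  0.003 ] turn [-0.0001 -0.0005 -0.0035] w 0.0233 [-0.5  0.4 -0.3]
```

```bash

python3 -m crank '[{"x":0.0,"y":-0.007,"z":0.0,"ax":0,"ay":0,"az":0,"claw":1},{"x":0.0,"y":-0.007,"z":0.0,"ax":0,"ay":0,"az":0,"claw":1},{"x":0,"y":-0.007,"z":0.002,"ax":0,"ay":0,"az":0,"claw":1},{"x":0.0,"y":-0.007,"z":0.0025,"ax":0,"ay":0,"az":0,"claw":1},{"x":0,"y":-0.007,"z":0.0025,"ax":0,"ay":0,"az":0,"claw":1}]'
python3 - <<'E'
from h import *
for i in range(3):
    c=camera("side");s=r.read_state();print(s["ee_pos"].round(4),s["ft_force"].round(1))
cv2.imwrite("pics/s3.png",cv2.resize(c["color"][140:240,150:280],None,fx=5,fy=5))
E
```

```text
time: 5.45
ee_pos: [0.6609, 0.0897, 0.0164]
eef_rot: [1.0, -0.004, -0.0, 0.0]
ft_force: [0.3, -0.2, -0.1]
width: 0.0233
[0.6609 0.0897 0.0164] [-0.3  0.1 -1.5]
[0.661  0.0897 0.0165] [-0.5 -0.6 -0.3]
[0.661  0.0898 0.0166] [-0.2  0.1 -0.5]
```

View pics/s3.png

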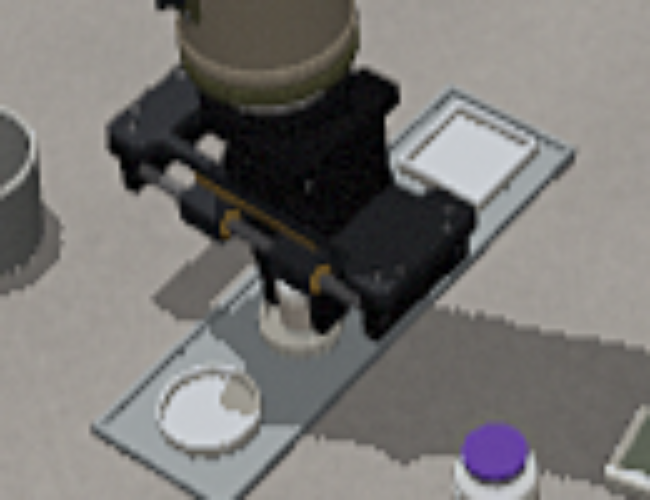

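Side view: the small vial is inside its well at crop (295,315), standing between the fingers. Releasing and lifting, then heading to the medium vial.

```bash

python3 -m crank '[{"x":0,"y":0,"z":0.0,"ax":0,"ay":0,"az":0,"claw":0.2},{"x":0,"y":0,"z":0.0,"ax":0,"ay":0,"az":0,"claw":-0.1},{"x":0,"y":0,"z":0,"ax":0,"ay":0,"az":0,"claw":-0.1},{"x":0,"y":0,"z":-0.01,"ax":0,"ay":0,"az":0,"claw":-0.1},{"x":0,"y":0,"z":-0.03,"ax":0,"ay":0,"az":0,"claw":-0.1}]'
python3 -m crank '[{"x":0,"y":0,"z":-0.03,"ax":0,"ay":0,"az":0,"claw":-0.5},{"x":0,"y":0,"z":-0.06,"ax":0,"ay":0,"az":0,"claw":-0.5},{"x":0,"y":0,"z":-0.09,"ax":0,"ay":0,"az":0,"claw":-0.5},{"x":-0.03,"y":0.02,"z":-0.11,"ax":0,"ay":0,"az":0,"claw":-0.5},{"x":-0.06,"y":0.05,"z":-0.11,"ax":0,"ay":0,"az":0,"claw":-0.5}]'
python3 go.py .496 -.05 .15 0
python3 cap.py .052 
```

```text
time: 6.02
ee_pos: [0.6594, 0.0895, 0.045]
eef_rot: [1.0, -0.003, -0.002, 0.0]
ft_force: [0.5, -0.2, 1.0]
width: 0.0453
time: 6.43
ee_pos: [0.603, 0.0449, 0.1619]
eef_rot: [1.0, -0.001, 0.004, -0.001]
ft_force: [1.6, -0.4, 1.2]
width: 0.0639
6.4333 shift [-0.1069  0.0952  0.0108] turn [-0.0015 -0.0038 -0.001 ] w 0.0639 [ 1.6 -0.4  1.2]
cap [127.  94.] 1154 [0.4843 0.1358] bbox wh [38 39]
cap [311. 140.] 309 [0.6617 0.0921] bbox wh [20 20]
```

```bash

python3 -m crank '[{"x":-0.025,"y":0.024,"z":0,"ax":0,"ay":0,"az":0,"claw":-0.8},{"x":-0.05,"y":0.048,"z":0,"ax":0,"ay":0,"az":0,"claw":-0.8},{"x":-0.08,"y":0.075,"z":0,"ax":0,"ay":0,"az":0,"claw":-0.8},{"x":-0.107,"y":0.095,"z":0,"ax":0,"ay":0,"az":0,"claw":-0.8},{"x":-0.107,"y":0.095,"z":0,"ax":0,"ay":0,"az":0,"claw":-0.8}]'
python3 cap.py .059 
python3 go.py .496 -.04 .015 0
```

```text
time: 6.9
ee_pos: [0.4893, -0.0583, 0.1567]
eef_rot: [1.0, -0.006, -0.001, 0.002]
ft_force: [1.6, -0.9, 0.2]
width: 0.0776
cap [456.  13.] 520 [0.6606 0.0933] bbox wh [26 27]
cap [259. 170.] 530 [ 0.4951 -0.0387] bbox wh [26 26]
cap [228. 233.] 149 [ 0.462  -0.1063] bbox wh [31  9]
6.95 shift [ 0.0042 -0.0166  0.1422] turn [ 0.0013  0.     -0.0057] w 0.078 [0.3 0.7 0.4]
```

```bash

python3 -m crank '[{"x":0.0035,"y":-0.018,"z":0,"ax":0,"ay":0,"az":-0.0057,"claw":-1},{"x":0.0035,"y":-0.018,"z":0.03,"ax":0,"ay":0,"az":-0.0057,"claw":-1},{"x":0.0035,"y":-0.018,"z":0.06,"ax":0,"ay":0,"az":-0.0057,"claw":-1},{"x":0.0035,"y":-0.018,"z":0.08,"ax":0,"ay":0,"az":-0.0057,"claw":-1},{"x":0.0035,"y":-0.018,"z":0.08,"ax":0,"ay":0,"az":-0.0057,"claw":-1}]' 20
python3 go.py .495 -.0387 .015 0
```

```text
time: 7.37
ee_pos: [0.4952, -0.0344, 0.0734]
eef_rot: [1.0, 0.003, -0.003, -0.001]
ft_force: [-0.9, -0.7, -1.3]
width: 0.0867
7.3667 shift [0.0001 0.0044 0.0584] turn [-0.0006  0.0026  0.0029] w 0.0867 [-0.9 -0.7 -1.3]
```

```bash

python3 -m crank '[{"x":0,"y":0.004,"z":0.02,"ax":0,"ay":0,"az":0.0029,"claw":-1},{"x":0,"y":0.004,"z":0.04,"ax":0,"ay":0,"az":0.0029,"claw":-1},{"x":0,"y":0.004,"z":0.058,"ax":0,"ay":0,"az":0.0029,"claw":-1},{"x":0,"y":0.004,"z":0.058,"ax":0,"ay":0,"az":0.0029,"claw":0.8},{"x":0,"y":0.004,"z":0.058,"ax":0,"ay":0,"az":0.0029,"claw":1}]' 20
python3 -m crank '[{"x":0,"y":0,"z":0,"ax":0,"ay":0,"az":0,"claw":1},{"x":0,"y":0,"z":0,"ax":0,"ay":0,"az":0,"claw":1},{"x":0,"y":0,"z":0,"ax":0,"ay":0,"az":0,"claw":1},{"x":0,"y":0,"z":0,"ax":0,"ay":0,"az":0,"claw":1},{"x":0,"y":0,"z":0,"ax":0,"ay":0,"az":0,"claw":1}]'
python3 -m crank '[{"x":0,"y":0,"z":0,"ax":0,"ay":0,"az":0,"claw":1},{"x":0,"y":0,"z":0,"ax":0,"ay":0,"az":0,"claw":1},{"x":0,"y":0,"z":0,"ax":0,"ay":0,"az":0,"claw":1},{"x":0,"y":0,"z":0,"ax":0,"ay":0,"az":0,"claw":1},{"x":0,"y":0,"z":0,"ax":0,"ay":0,"az":0,"claw":1}]'
python3 -m crank '[{"x":0,"y":0,"z":-0.03,"ax":0,"ay":0,"az":0,"claw":1},{"x":0,"y":0,"z":-0.06,"ax":0,"ay":0,"az":0,"claw":1},{"x":0,"y":0,"z":-0.09,"ax":0,"ay":0,"az":0,"claw":1},{"x":0,"y":0,"z":-0.12,"ax":0,"ay":0,"az":0,"claw":1},{"x":0,"y":0,"z":-0.12,"ax":0,"ay":0,"az":0,"claw":1}]'
python3 go.py .660 .168 .135 0
```

```text
time: 7.78
ee_pos: [0.4977, -0.0388, 0.0195]
eef_rot: [1.0, -0.0, 0.0, -0.0]
ft_force: [1.5, -0.3, -0.1]
width: 0.0799
time: 8.2
ee_pos: [0.4975, -0.0394, 0.0191]
eef_rot: [1.0, -0.001, 0.0, 0.0]
ft_force: [-0.2, 0.7, 0.7]
width: 0.0481
time: 8.62
ee_pos: [0.4972, -0.0394, 0.0186]
eef_rot: [1.0, -0.001, -0.0, 0.0]
ft_force: [-0.7, -0.4, 2.1]
width: 0.0324
time: 9.03
ee_pos: [0.5001, -0.0392, 0.144]
eef_rot: [1.0, -0.001, 0.004, 0.001]
ft_force: [1.8, -0.6, 0.2]
width: 0.0324
9.0333 shift [ 0.1596 -0.2074  0.01  ] turn [ 0.0007 -0.0039 -0.0006] w 0.0324 [ 1.8 -0.6  0.2]
```

```bash

python3 -m crank '[{"x":0.03,"y":-0.02,"z":0,"ax":0,"ay":0,"az":0,"claw":1},{"x":0.06,"y":-0.045,"z":0,"ax":0,"ay":0,"az":0,"claw":1},{"x":0.09,"y":-0.07,"z":0,"ax":0,"ay":0,"az":0,"claw":1},{"x":0.12,"y":-0.095,"z":0,"ax":0,"ay":0,"az":0,"claw":1},{"x":0.145,"y":-0.12,"z":0,"ax":0,"ay":0,"az":0,"claw":1}]'
python3 -m crank '[{"x":0.015,"y":-0.03,"z":0,"ax":0,"ay":0,"az":0,"claw":1},{"x":0.015,"y":-0.06,"z":0,"ax":0,"ay":0,"az":0,"claw":1},{"x":0.015,"y":-0.075,"z":0,"ax":0,"ay":0,"az":0,"claw":1},{"x":0.015,"y":-0.08,"z":0,"ax":0,"ay":0,"az":0,"claw":1},{"x":0.015,"y":-0.08,"z":0,"ax":0,"ay":0,"az":0,"claw":1}]'
python3 go.py .660 .166 .135 0
python3 wells.py pics/w3.png
```

```text
time: 9.45
ee_pos: [0.6438, 0.0813, 0.1375]
eef_rot: [1.0, -0.001, -0.0, 0.0]
ft_force: [0.8, -0.4, 0.6]
width: 0.0322
time: 9.87
ee_pos: [0.6568, 0.1616, 0.1381]
eef_rot: [1.0, 0.0, -0.0, 0.0]
ft_force: [-0.4, -0.1, -0.7]
width: 0.0323
9.8667 shift [ 0.0032 -0.0044  0.0031] turn [0.     0.0003 0.0005] w 0.0323 [-0.4 -0.1 -0.7]
[260.  21.] bbox [215   0  97  48] 1197 c [0.6653 0.3152]
[470.  59.] bbox [425   0  87 130] 7752 c [0.8647 0.2802]
[315.  52.] bbox [289  33  59  42] 595 c [0.7185 0.2898]
[142.  70.] bbox [122  47  45  49] 441 c [0.5494 0.274 ]
[280. 104.] bbox [227  56 106  98] 3897 c [0.6828 0.2429]
[  7. 100.] bbox [ 0 81 16 37] 343 c [0.4092 0.2478]
[128. 114.] bbox [103  97  47  35] 428 c [0.5265 0.2334]
[256. 174.] bbox [235 153  43  42] 1371 c [0.6595 0.1714]
[287. 176.] bbox [282 161  12  31] 325 c [0.6937 0.1687]
[ 10. 195.] bbox [  0 164  25  58] 498 c [0.3893 0.1494]
[458. 203.] bbox [422 170  90  80] 1014 c [0.8967 0.1303]
[ 91. 215.] bbox [ 66 201  40  39] 457 c [0.4652 0.1167]
[308. 216.] bbox [294 206  36  22] 309 c [0.7227 0.1215]
[252. 236.] bbox [225 225  56  25] 669 c [0.6558 0.0958]
[257. 292.] bbox [226 277  64  25] 920 c [0.6621 0.0252]
```

View pics/w3.png

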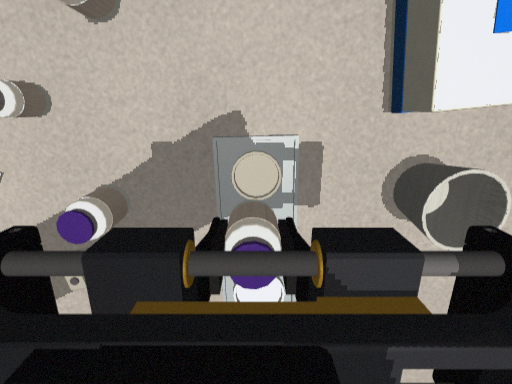

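Wrist view: the medium well is the disc at (256,175), just ahead of the held vial. Lowering in steps.

```bash

python3 -m crank '[{"x":0.003,"y":-0.0065,"z":0.01,"ax":0,"ay":0,"az":0,"claw":1},{"x":0.003,"y":-0.0065,"z":0.04,"ax":0,"ay":0,"az":0,"claw":1},{"x":0.003,"y":-0.0065,"z":0.07,"ax":0,"ay":0,"az":0,"claw":1},{"x":0.003,"y":-0.0065,"z":0.085,"ax":0,"ay":0,"az":0,"claw":1},{"x":0.003,"y":-0.0065,"z":0.085,"ax":0,"ay":0,"az":0,"claw":1}]'
python3 go.py .660 .168 .0265 0
```

```text
time: 10.33
ee_pos: [0.6584, 0.1643, 0.049]
eef_rot: [1.0, -0.002, -0.003, 0.001]
ft_force: [0.1, 0.9, -1.1]
width: 0.0327
10.3333 shift [ 0.0018 -0.0037  0.0225] turn [ 0.0013  0.0031 -0.0015] w 0.0327 [ 0.1  0.9 -1.1]
```

```bash

python3 -m crank '[{"x":0.002,"y":-0.004,"z":0.005,"ax":0,"ay":0,"az":0,"claw":1},{"x":0.002,"y":-0.004,"z":0.012,"ax":0,"ay":0,"az":0,"claw":1},{"x":0.002,"y":-0.004,"z":0.018,"ax":0,"ay":0,"az":0,"claw":1},{"x":0.002,"y":-0.004,"z":0.022,"ax":0,"ay":0,"az":0,"claw":1},{"x":0.002,"y":-0.004,"z":0.022,"ax":0,"ay":0,"az":0,"claw":1}]'
python3 go.py .660 .168 .0265 0
```

```text
time: 10.75
ee_pos: [0.6623, 0.1707, 0.031]
eef_rot: [1.0, -0.001, -0.0, 0.0]
ft_force: [-0.4, -0.2, 0.1]
width: 0.0324
10.75 shift [-0.0023  0.0027  0.0045] turn [ 0.0002  0.0002 -0.0007] w 0.0324 [-0.4 -0.2  0.1]
```

```bash

python3 -m crank '[{"x":-0.001,"y":0.002,"z":0.002,"ax":0,"ay":0,"az":0,"claw":1},{"x":-0.001,"y":0.002,"z":0.004,"ax":0,"ay":0,"az":0,"claw":1},{"x":-0.001,"y":0.002,"z":0.005,"ax":0,"ay":0,"az":0,"claw":1},{"x":-0.001,"y":0.002,"z":0.005,"ax":0,"ay":0,"az":0,"claw":1},{"x":-0.001,"y":0.002,"z":0.005,"ax":0,"ay":0,"az":0,"claw":1}]'
python3 -m crank '[{"x":0,"y":0,"z":0.0,"ax":0,"ay":0,"az":0,"claw":0},{"x":0,"y":0,"z":0.0,"ax":0,"ay":0,"az":0,"claw":-0.3},{"x":0,"y":0,"z":0,"ax":0,"ay":0,"az":0,"claw":-0.3},{"x":0,"y":0,"z":-0.0,"ax":0,"ay":0,"az":0,"claw":-0.3},{"x":0,"y":0,"z":-0.01,"ax":0,"ay":0,"az":0,"claw":-0.3}]'
python3 -m crank '[{"x":0,"y":0,"z":-0.03,"ax":0,"ay":0,"az":0,"claw":-0.6},{"x":0,"y":0,"z":-0.06,"ax":0,"ay":0,"az":0,"claw":-0.6},{"x":0,"y":0,"z":-0.09,"ax":0,"ay":0,"az":0,"claw":-0.6},{"x":-0.03,"y":0.02,"z":-0.11,"ax":0,"ay":0,"az":0,"claw":-0.6},{"x":-0.06,"y":0.05,"z":-0.11,"ax":0,"ay":0,"az":0,"claw":-0.6}]'
python3 cap.py .066
python3 go.py .46 -.16 .16 0
```

```text
time: 11.17
ee_pos: [0.6615, 0.1689, 0.0267]
eef_rot: [1.0, -0.001, 0.0, 0.0]
ft_force: [-0.3, -0.1, -0.6]
width: 0.0323
time: 11.58
ee_pos: [0.6603, 0.1684, 0.0349]
eef_rot: [1.0, -0.001, -0.001, 0.0]
ft_force: [-0.5, -1.4, 0.3]
width: 0.0538
time: 12.0
ee_pos: [0.6033, 0.1237, 0.1519]
eef_rot: [1.0, 0.001, 0.004, -0.002]
ft_force: [0.3, 1.0, 1.0]
width: 0.069
cap [36. 48.] 904 [0.4233 0.249 ] bbox wh [46 50]
cap [316. 144.] 631 [0.6608 0.17  ] bbox wh [29 28]
cap [133. 183.] 957 [0.4902 0.133 ] bbox wh [36 34]
cap [306. 218.] 162 [0.6564 0.0974] bbox wh [17 17]
12.05 shift [-0.1359  0.2745 -0.011 ] turn [ 0.0024  0.001  -0.0012] w 0.0695 [ 1.5 -3.  -2.9]
```

```bash

python3 -m crank '[{"x":-0.03,"y":0,"z":0,"ax":0,"ay":0,"az":0,"claw":-1},{"x":-0.06,"y":0,"z":0,"ax":0,"ay":0,"az":0,"claw":-1},{"x":-0.09,"y":0.003,"z":0,"ax":0,"ay":0,"az":0,"claw":-1},{"x":-0.11,"y":0.005,"z":0,"ax":0,"ay":0,"az":0,"claw":-1},{"x":-0.11,"y":0.005,"z":0,"ax":0,"ay":0,"az":0,"claw":-1}]'
python3 cap.py .070
python3 go.py .49 .133 .02 0
```

```text
time: 12.47
ee_pos: [0.4888, 0.1145, 0.1472]
eef_rot: [1.0, -0.0, -0.0, 0.001]
ft_force: [-0.2, -0.1, 0.2]
width: 0.086
cap [176.  34.] 672 [0.4276 0.2478] bbox wh [33 53]
cap [450. 134.] 746 [0.6591 0.1704] bbox wh [32 30]
cap [258. 175.] 976 [0.4931 0.1341] bbox wh [36 36]
cap [427. 213.] 310 [0.6532 0.0969] bbox wh [22 19]
12.5167 shift [-0.0011 -0.0189  0.1275] turn [ 0.0009 -0.0007 -0.0005] w 0.0866 [0.9 0.7 0.4]
```

```bash

python3 -m crank '[{"x":0.002,"y":-0.0195,"z":0,"ax":0,"ay":0,"az":0,"claw":-1},{"x":0.002,"y":-0.0195,"z":0.02,"ax":0,"ay":0,"az":0,"claw":-1},{"x":0.002,"y":-0.0195,"z":0.04,"ax":0,"ay":0,"az":0,"claw":-1},{"x":0.002,"y":-0.0195,"z":0.055,"ax":0,"ay":0,"az":0,"claw":-1},{"x":0.002,"y":-0.0195,"z":0.055,"ax":0,"ay":0,"az":0,"claw":-1}]' 25
python3 go.py .493 .134 .021 0
```

```text
time: 12.93
ee_pos: [0.4931, 0.1338, 0.0892]
eef_rot: [1.0, -0.001, -0.002, 0.0]
ft_force: [-0.5, 0.2, 0.4]
width: 0.0872
12.9333 shift [ 0.0002 -0.0002  0.0682] turn [ 0.0002  0.0019 -0.0007] w 0.0872 [-0.5  0.2  0.4]
```

```bash

python3 -m crank '[{"x":0,"y":0,"z":0.02,"ax":0,"ay":0,"az":0,"claw":-1},{"x":0,"y":0,"z":0.045,"ax":0,"ay":0,"az":0,"claw":-1},{"x":0,"y":0,"z":0.068,"ax":0,"ay":0,"az":0,"claw":-1},{"x":0,"y":0,"z":0.068,"ax":0,"ay":0,"az":0,"claw":0.6},{"x":0,"y":0,"z":0.068,"ax":0,"ay":0,"az":0,"claw":1}]' 25
python3 -m crank '[{"x":0,"y":0,"z":0,"ax":0,"ay":0,"az":0,"claw":1},{"x":0,"y":0,"z":0,"ax":0,"ay":0,"az":0,"claw":1},{"x":0,"y":0,"z":0,"ax":0,"ay":0,"az":0,"claw":1},{"x":0,"y":0,"z":0,"ax":0,"ay":0,"az":0,"claw":1},{"x":0,"y":0,"z":0,"ax":0,"ay":0,"az":0,"claw":1}]'
python3 -m crank '[{"x":0,"y":0,"z":0,"ax":0,"ay":0,"az":0,"claw":1},{"x":0,"y":0,"z":0,"ax":0,"ay":0,"az":0,"claw":1},{"x":0,"y":0,"z":0,"ax":0,"ay":0,"az":0,"claw":1},{"x":0,"y":0,"z":0,"ax":0,"ay":0,"az":0,"claw":1},{"x":0,"y":0,"z":0,"ax":0,"ay":0,"az":0,"claw":1}]'
python3 -m crank '[{"x":0,"y":0,"z":-0.03,"ax":0,"ay":0,"az":0,"claw":1},{"x":0,"y":0,"z":-0.06,"ax":0,"ay":0,"az":0,"claw":1},{"x":0,"y":0,"z":-0.09,"ax":0,"ay":0,"az":0,"claw":1},{"x":0,"y":0,"z":-0.12,"ax":0,"ay":0,"az":0,"claw":1},{"x":0,"y":0,"z":-0.12,"ax":0,"ay":0,"az":0,"claw":1}]'
python3 go.py .663 .018 .135 0
```

```text
time: 13.35
ee_pos: [0.4942, 0.1344, 0.024]
eef_rot: [1.0, -0.001, -0.001, -0.0]
ft_force: [0.6, 0.3, -0.7]
width: 0.0801
time: 13.77
ee_pos: [0.4944, 0.1342, 0.0242]
eef_rot: [1.0, -0.001, 0.001, 0.0]
ft_force: [-0.4, -0.1, 0.4]
width: 0.048
time: 14.18
ee_pos: [0.4942, 0.1342, 0.0239]
eef_rot: [1.0, -0.001, 0.0, 0.0]
ft_force: [-0.8, -0.7, 5.8]
width: 0.0416
time: 14.6
ee_pos: [0.4965, 0.1354, 0.1488]
eef_rot: [1.0, -0.001, 0.004, -0.001]
ft_force: [0.9, 0.9, -1.1]
width: 0.0415
14.6 shift [0.1666 0.1172 0.0149] turn [-0.0006 -0.0037 -0.0005] w 0.0415 [ 0.9  0.9 -1.1]
```

```bash

python3 -m crank '[{"x":0.03,"y":0.02,"z":0,"ax":0,"ay":0,"az":0,"claw":1},{"x":0.06,"y":0.04,"z":0,"ax":0,"ay":0,"az":0,"claw":1},{"x":0.09,"y":0.06,"z":0,"ax":0,"ay":0,"az":0,"claw":1},{"x":0.12,"y":0.08,"z":0,"ax":0,"ay":0,"az":0,"claw":1},{"x":0.145,"y":0.1,"z":0,"ax":0,"ay":0,"az":0,"claw":1}]'
python3 -m crank '[{"x":0.01,"y":0.01,"z":0,"ax":0,"ay":0,"az":0,"claw":1},{"x":0.02,"y":0.02,"z":0,"ax":0,"ay":0,"az":0,"claw":1},{"x":0.02,"y":0.02,"z":0,"ax":0,"ay":0,"az":0,"claw":1},{"x":0.02,"y":0.02,"z":0,"ax":0,"ay":0,"az":0,"claw":1},{"x":0.02,"y":0.02,"z":0,"ax":0,"ay":0,"az":0,"claw":1}]'
python3 go.py .662 .0185 .032 0
python3 cap.py .062 pics/w4.png
```

```text
time: 15.02
ee_pos: [0.6401, 0.0325, 0.1424]
eef_rot: [1.0, -0.001, -0.0, 0.0]
ft_force: [0.8, 0.1, 0.5]
width: 0.0413
time: 15.43
ee_pos: [0.658, 0.0152, 0.143]
eef_rot: [1.0, -0.0, -0.001, -0.0]
ft_force: [-0.1, 0.4, -1.1]
width: 0.0415
15.4333 shift [ 0.0041 -0.0032  0.111 ] turn [-0.0003  0.0005 -0.0001] w 0.0415 [-0.1  0.4 -1.1]
cap [257.   9.] 598 [0.6605 0.1674] bbox wh [34 22]
cap [256. 108.] 384 [0.6598 0.0928] bbox wh [22 23]
cap [252. 247.] 302 [ 0.6565 -0.0404] bbox wh [45 10]
cap [252. 287.] 1383 [ 0.6567 -0.0866] bbox wh [67 26]
```

View pics/w4.png

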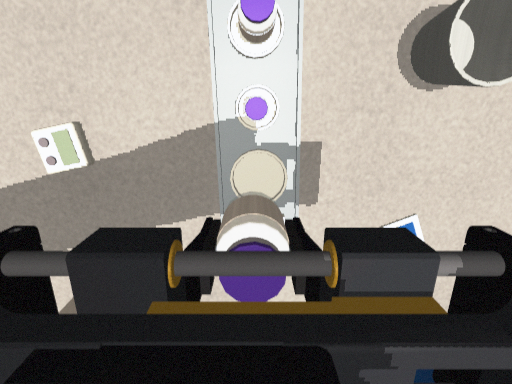

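Wrist view: the small vial (256,108) and medium vial (257,9) stand in their wells, and the large well is at (258,177). Lowering the large vial.

```bash

python3 -m crank '[{"x":0.004,"y":-0.003,"z":0.01,"ax":0,"ay":0,"az":0,"claw":1},{"x":0.004,"y":-0.003,"z":0.04,"ax":0,"ay":0,"az":0,"claw":1},{"x":0.004,"y":-0.003,"z":0.07,"ax":0,"ay":0,"az":0,"claw":1},{"x":0.004,"y":-0.003,"z":0.085,"ax":0,"ay":0,"az":0,"claw":1},{"x":0.004,"y":-0.003,"z":0.085,"ax":0,"ay":0,"az":0,"claw":1}]'
python3 go.py .662 .0185 .032 0
python3 - <<'E'
from h import *
c=camera("wrist");print(onz(c,258,177,.007))
E
```

```text
time: 15.9
ee_pos: [0.66, 0.0172, 0.0541]
eef_rot: [1.0, -0.0, -0.003, 0.0]
ft_force: [-0.2, 0.1, -0.9]
width: 0.0414
15.9 shift [ 0.0022 -0.0013  0.0221] turn [ 0.0001  0.0033 -0.0002] w 0.0414 [-0.2  0.1 -0.9]
[0.66312004 0.04210551 0.007     ]
```

```bash

python3 -m crank '[{"x":0.001,"y":-0.001,"z":0.005,"ax":0,"ay":0,"az":0,"claw":1},{"x":0.001,"y":-0.001,"z":0.012,"ax":0,"ay":0,"az":0,"claw":1},{"x":0.001,"y":-0.001,"z":0.018,"ax":0,"ay":0,"az":0,"claw":1},{"x":0.001,"y":-0.001,"z":0.021,"ax":0,"ay":0,"az":0,"claw":1},{"x":0.001,"y":-0.001,"z":0.021,"ax":0,"ay":0,"az":0,"claw":1}]'
python3 go.py .662 .0185 .032 0
```

```text
time: 16.37
ee_pos: [0.6635, 0.0178, 0.0369]
eef_rot: [1.0, -0.001, -0.0, 0.0]
ft_force: [-0.8, 0.6, -0.6]
width: 0.0413
16.3667 shift [-0.0015 -0.0007  0.0049] turn [ 0.0001  0.0004 -0.0007] w 0.0413 [-0.8  0.6 -0.6]
```

```bash

python3 -m crank '[{"x":-0.001,"y":0,"z":0.002,"ax":0,"ay":0,"az":0,"claw":1},{"x":-0.001,"y":0,"z":0.004,"ax":0,"ay":0,"az":0,"claw":1},{"x":-0.001,"y":0,"z":0.005,"ax":0,"ay":0,"az":0,"claw":1},{"x":-0.001,"y":0,"z":0.005,"ax":0,"ay":0,"az":0,"claw":1},{"x":-0.001,"y":0,"z":0.005,"ax":0,"ay":0,"az":0,"claw":1}]'
python3 -m crank '[{"x":0,"y":0,"z":0.0,"ax":0,"ay":0,"az":0,"claw":-0.2},{"x":0,"y":0,"z":0.0,"ax":0,"ay":0,"az":0,"claw":-0.6},{"x":0,"y":0,"z":0,"ax":0,"ay":0,"az":0,"claw":-0.6},{"x":0,"y":0,"z":-0.0,"ax":0,"ay":0,"az":0,"claw":-0.6},{"x":0,"y":0,"z":-0.01,"ax":0,"ay":0,"az":0,"claw":-0.6}]'
python3 -m crank '[{"x":0,"y":0,"z":-0.03,"ax":0,"ay":0,"az":0,"claw":-0.8},{"x":0,"y":0,"z":-0.06,"ax":0,"ay":0,"az":0,"claw":-0.8},{"x":0,"y":0,"z":-0.09,"ax":0,"ay":0,"az":0,"claw":-0.8},{"x":-0.03,"y":0.02,"z":-0.11,"ax":0,"ay":0,"az":0,"claw":-0.8},{"x":-0.06,"y":0.05,"z":-0.11,"ax":0,"ay":0,"az":0,"claw":-0.8}]'
python3 cap.py .077
python3 go.py .46 -.165 .16 0
```

```text
time: 16.78
ee_pos: [0.6629, 0.0179, 0.0326]
eef_rot: [1.0, -0.001, 0.0, 0.0]
ft_force: [0.3, 1.2, -1.0]
width: 0.0416
time: 17.2
ee_pos: [0.6616, 0.0177, 0.041]
eef_rot: [1.0, -0.001, -0.001, 0.0]
ft_force: [-0.3, -0.4, -0.1]
width: 0.0655
time: 17.62
ee_pos: [0.6054, -0.0274, 0.1581]
eef_rot: [1.0, 0.002, 0.004, -0.001]
ft_force: [0.5, -1.9, 0.5]
width: 0.0779
cap [315.  58.] 406 [0.6562 0.0901] bbox wh [22 23]
cap [316. 146.] 1036 [0.6623 0.0184] bbox wh [38 36]
17.6667 shift [-0.1385  0.1278 -0.0047] turn [ 0.0022 -0.0001 -0.0024] w 0.078 [ 1.7 -5.7 -1.6]
```

```bash

python3 -m crank '[{"x":-0.03,"y":0.027,"z":0,"ax":0,"ay":0,"az":0,"claw":-1},{"x":-0.06,"y":0.055,"z":0,"ax":0,"ay":0,"az":0,"claw":-1},{"x":-0.09,"y":0.08,"z":0,"ax":0,"ay":0,"az":0,"claw":-1},{"x":-0.12,"y":0.11,"z":0,"ax":0,"ay":0,"az":0,"claw":-1},{"x":-0.139,"y":0.13,"z":0,"ax":0,"ay":0,"az":0,"claw":-1}]'
python3 - <<'E'
from h import *
c=camera("wrist");im=c["color"];cv2.imwrite("pics/w5.png",im)
print(r.read_state()["ee_pos"])
for t in (200,225,240):
  m=white(im,t)
  for ce,s in blobs(m,400):
    if abs(ce[0]-256)>90 or ce[1]>240: continue
    cn,_=cv2.findContours(((m)*255).astype(np.uint8)[s[1]:s[1]+s[3],s[0]:s[0]+s[2]],0,2)
    b=cv2.boxPoints(cv2.minAreaRect(max(cn,key=cv2.contourArea)))+s[:2]
    P=np.array([onz(c,*p,.064)[:2] for p in b]);e=P[1]-P[0]
    print(t,ce.round(),s,P.mean(0).round(4),np.linalg.norm(np.diff(P,axis=0),axis=1).round(3),np.degrees(np.arctan2(e[1],e[0]))%90)
E
```

```text
time: 18.08
ee_pos: [0.4613, -0.1638, 0.1532]
eef_rot: [1.0, -0.002, -0.0, 0.001]
ft_force: [1.3, -0.8, -0.4]
width: 0.0868
[ 0.45868837 -0.16793352  0.15298955]
200 [302.  98.] [    0     0   512   250 78449] [ 0.4631 -0.1145] [0.411 0.231 0.529] 89.80001939112708
200 [256. 173.] [231 157  48  33 995] [ 0.4626 -0.1465] [0.045 0.03  0.047] 3.761930272786294
225 [191.  33.] [170  18  44  39 484] [ 0.4091 -0.0264] [0.03 0.03 0.03] 68.62779834176368
225 [314.  99.] [ 273   38   88  115 3111] [ 0.5161 -0.0761] [0.085 0.072 0.087] 73.71313238108289
225 [250. 174.] [231 160  37  29 725] [ 0.4571 -0.1466] [0.034 0.027 0.035] 89.82588985540914
225 [307. 225.] [ 278  202   69   48 1178] [ 0.5203 -0.2005] [0.067 0.052 0.07 ] 89.83419034535059
```

View pics/w5.png

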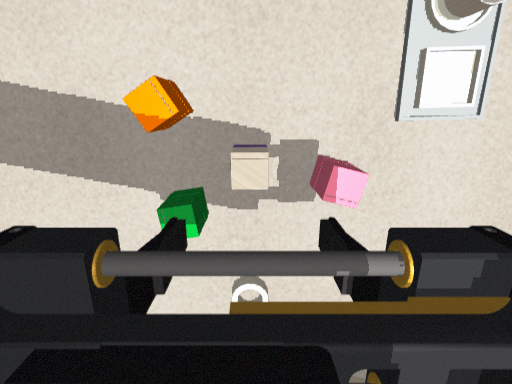

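Wrist view: the carton's top is at (250,171), nearly square to the tool. Pink (left edge at 311) and green (right edge at 208) are close to the fingers, so I'll descend with the jaws only about 57 mm open.

```bash

python3 -m crank '[{"x":-0.001,"y":-0.026,"z":0,"ax":0,"ay":0,"az":0,"claw":-0.3},{"x":-0.001,"y":-0.026,"z":0.02,"ax":0,"ay":0,"az":0,"claw":-0.3},{"x":-0.001,"y":-0.026,"z":0.04,"ax":0,"ay":0,"az":0,"claw":-0.3},{"x":-0.001,"y":-0.026,"z":0.05,"ax":0,"ay":0,"az":0,"claw":-0.3},{"x":-0.001,"y":-0.026,"z":0.05,"ax":0,"ay":0,"az":0,"claw":-0.3}]' 25
python3 go.py .458 -.142 .023 0
python3 - <<'E'
from h import *
c=camera("wrist");cv2.imwrite("pics/w6.png",c["color"][80:320])
for p in((238,166),(276,166),(238,203),(276,203)):print(p,onz(c,*p,.064).round(4))
E
```

```text
time: 18.55
ee_pos: [0.4619, -0.1349, 0.1011]
eef_rot: [1.0, -0.001, -0.001, -0.0]
ft_force: [-0.9, 0.6, -0.2]
width: 0.0622
18.55 shift [-0.0037  0.0072  0.0781] turn [-0.0005  0.0014 -0.0006] w 0.0622 [-0.9  0.6 -0.2]
(238, 166) [ 0.45  -0.099  0.064]
(276, 166) [ 0.4785 -0.099   0.064 ]
(238, 203) [ 0.4495 -0.1284  0.064 ]
(276, 203) [ 0.4792 -0.1284  0.064 ]
```

View pics/w6.png

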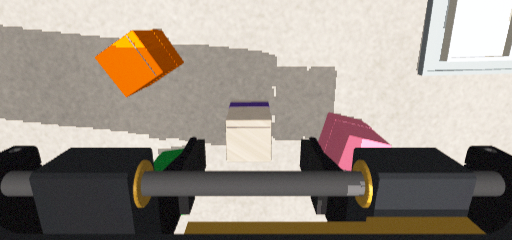

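```bash

python3 -m crank '[{"x":-0.004,"y":0.008,"z":0,"ax":0,"ay":0,"az":0,"claw":-0.22},{"x":-0.004,"y":0.008,"z":0.01,"ax":0,"ay":0,"az":0,"claw":-0.22},{"x":-0.004,"y":0.008,"z":0.015,"ax":0,"ay":0,"az":0,"claw":-0.22},{"x":-0.004,"y":0.008,"z":0.015,"ax":0,"ay":0,"az":0,"claw":-0.22},{"x":-0.004,"y":0.008,"z":0.015,"ax":0,"ay":0,"az":0,"claw":-0.22}]' 25
python3 go.py .458 -.143 .023 0
```

```text
time: 19.02
ee_pos: [0.459, -0.1431, 0.0873]
eef_rot: [1.0, -0.001, -0.0, -0.0]
ft_force: [-0.8, -0.3, 1.3]
width: 0.0529
19.0167 shift [-0.0009 -0.0001  0.0643] turn [-0.0001  0.0002 -0.0007] w 0.0529 [-0.8 -0.3  1.3]
```

```bash

python3 -m crank '[{"x":-0.001,"y":0,"z":0.015,"ax":0,"ay":0,"az":0,"claw":-0.22},{"x":-0.001,"y":0,"z":0.03,"ax":0,"ay":0,"az":0,"claw":-0.22},{"x":-0.001,"y":0,"z":0.045,"ax":0,"ay":0,"az":0,"claw":-0.22},{"x":-0.001,"y":0,"z":0.06,"ax":0,"ay":0,"az":0,"claw":-0.22},{"x":-0.001,"y":0,"z":0.064,"ax":0,"ay":0,"az":0,"claw":-0.22}]' 25
python3 -m crank '[{"x":0,"y":0,"z":0,"ax":0,"ay":0,"az":0,"claw":1},{"x":0,"y":0,"z":0,"ax":0,"ay":0,"az":0,"claw":1},{"x":0,"y":0,"z":0,"ax":0,"ay":0,"az":0,"claw":1},{"x":0,"y":0,"z":0,"ax":0,"ay":0,"az":0,"claw":1},{"x":0,"y":0,"z":0,"ax":0,"ay":0,"az":0,"claw":1}]'
python3 -m crank '[{"x":0,"y":0,"z":-0.01,"ax":0,"ay":0,"az":0,"claw":1},{"x":0,"y":0,"z":-0.04,"ax":0,"ay":0,"az":0,"claw":1},{"x":0,"y":0,"z":-0.08,"ax":0,"ay":0,"az":0,"claw":1},{"x":0,"y":0,"z":-0.12,"ax":0,"ay":0,"az":0,"claw":1},{"x":0,"y":0,"z":-0.12,"ax":0,"ay":0,"az":0,"claw":1}]'
python3 go.py .664 -.058 .13 -1
```

```text
time: 19.43
ee_pos: [0.4571, -0.1428, 0.0219]
eef_rot: [1.0, -0.001, -0.001, -0.0]
ft_force: [-1.4, -1.2, -0.2]
width: 0.0531
time: 19.85
ee_pos: [0.4588, -0.1434, 0.0245]
eef_rot: [1.0, -0.001, 0.001, 0.0]
ft_force: [-1.0, 1.7, 5.9]
width: 0.0356
time: 20.27
ee_pos: [0.4618, -0.1438, 0.1516]
eef_rot: [1.0, -0.0, 0.005, 0.002]
ft_force: [2.1, -0.6, -0.5]
width: 0.0357
20.2667 shift [ 0.2019 -0.0861  0.0233] turn [ 0.002  -0.005   0.0083] w 0.0357 [ 2.1 -0.6 -0.5]
```

```bash

python3 -m crank '[{"x":0.035,"y":-0.015,"z":0,"ax":0,"ay":0,"az":0,"claw":1},{"x":0.07,"y":-0.03,"z":0,"ax":0,"ay":0,"az":0,"claw":1},{"x":0.105,"y":-0.045,"z":0,"ax":0,"ay":0,"az":0,"claw":1},{"x":0.14,"y":-0.06,"z":0,"ax":0,"ay":0,"az":0,"claw":1},{"x":0.17,"y":-0.075,"z":0,"ax":0,"ay":0,"az":0,"claw":1}]'
python3 -m crank '[{"x":0.02,"y":-0.005,"z":0,"ax":0,"ay":0,"az":0,"claw":1},{"x":0.032,"y":-0.01,"z":0,"ax":0,"ay":0,"az":0,"claw":1},{"x":0.032,"y":-0.01,"z":0,"ax":0,"ay":0,"az":0,"claw":1},{"x":0.032,"y":-0.01,"z":0,"ax":0,"ay":0,"az":0,"claw":1},{"x":0.032,"y":-0.01,"z":0,"ax":0,"ay":0,"az":0,"claw":1}]'
python3 go.py .664 -.057 .0325 0
python3 cap.py .077 pics/w7.png
```

```text
time: 20.68
ee_pos: [0.63, -0.0679, 0.1442]
eef_rot: [1.0, -0.001, 0.0, 0.0]
ft_force: [1.5, -0.3, -0.2]
width: 0.0362
time: 21.1
ee_pos: [0.6594, -0.0591, 0.1438]
eef_rot: [1.0, -0.001, -0.0, 0.0]
ft_force: [0.2, 0.0, -1.0]
width: 0.036
21.1 shift [ 0.0046 -0.0022  0.1113] turn [ 0.0002  0.0002 -0.0009] w 0.036 [ 0.2  0.  -1. ]
cap [254.  11.] 498 [0.6598 0.0872] bbox wh [25 25]
cap [256. 108.] 1303 [0.6617 0.0187] bbox wh [40 42]
cap [252. 202.] 390 [ 0.6579 -0.0623] bbox wh [57  8]
```

View pics/w7.png

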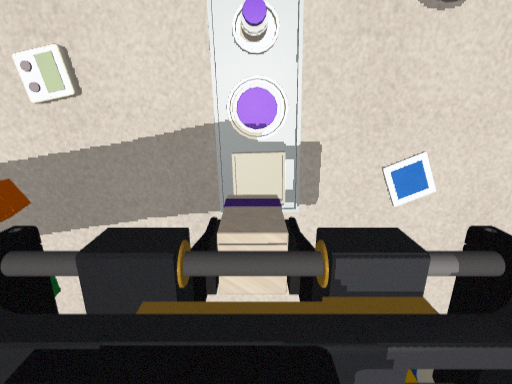

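Wrist view: the large vial is centred in its well at (256,108). The square well is at x 233–285 with its far edge at row 152, just ahead of the carton.

```bash
python3 - <<'E'
from h import *
c=camera("wrist")
for p in((233,154),(285,154)):print(onz(c,*p,.008).round(4))
E
python3 -m crank '[{"x":0.005,"y":-0.002,"z":0.01,"ax":0,"ay":0,"az":0,"claw":1},{"x":0.005,"y":-0.002,"z":0.04,"ax":0,"ay":0,"az":0,"claw":1},{"x":0.005,"y":-0.002,"z":0.07,"ax":0,"ay":0,"az":0,"claw":1},{"x":0.005,"y":-0.002,"z":0.085,"ax":0,"ay":0,"az":0,"claw":1},{"x":0.005,"y":-0.002,"z":0.085,"ax":0,"ay":0,"az":0,"claw":1}]'
python3 go.py .664 -.057 .0325 0
```

```text
[ 0.6369 -0.0303  0.008 ]
[ 0.6944 -0.0304  0.008 ]
time: 21.62
ee_pos: [0.6625, -0.0569, 0.0542]
eef_rot: [1.0, -0.001, -0.003, -0.0]
ft_force: [-1.2, -0.6, -0.3]
width: 0.0356
21.6167 shift [0.0016 0.0001 0.0217] turn [-0.0001  0.0033 -0.0008] w 0.0356 [-1.2 -0.6 -0.3]
```

```bash

python3 -m crank '[{"x":0.001,"y":0,"z":0.005,"ax":0,"ay":0,"az":0,"claw":1},{"x":0.001,"y":0,"z":0.012,"ax":0,"ay":0,"az":0,"claw":1},{"x":0.001,"y":0,"z":0.018,"ax":0,"ay":0,"az":0,"claw":1},{"x":0.001,"y":0,"z":0.021,"ax":0,"ay":0,"az":0,"claw":1},{"x":0.001,"y":0,"z":0.021,"ax":0,"ay":0,"az":0,"claw":1}]'
python3 go.py .665 -.057 .0325 0
```

```text
time: 22.03
ee_pos: [0.6661, -0.0566, 0.0373]
eef_rot: [1.0, -0.001, -0.0, 0.0]
ft_force: [0.1, 0.7, -0.6]
width: 0.0357
22.0333 shift [-0.0011  0.0004  0.0048] turn [ 0.0001  0.0002 -0.0007] w 0.0357 [ 0.1  0.7 -0.6]
```

```bash

python3 -m crank '[{"x":-0.001,"y":0,"z":0.002,"ax":0,"ay":0,"az":0,"claw":1},{"x":-0.001,"y":0,"z":0.004,"ax":0,"ay":0,"az":0,"claw":1},{"x":-0.001,"y":0,"z":0.005,"ax":0,"ay":0,"az":0,"claw":1},{"x":-0.001,"y":0,"z":0.005,"ax":0,"ay":0,"az":0,"claw":1},{"x":-0.001,"y":0,"z":0.005,"ax":0,"ay":0,"az":0,"claw":1}]'
python3 -m crank '[{"x":0,"y":0,"z":0.0,"ax":0,"ay":0,"az":0,"claw":-0.2},{"x":0,"y":0,"z":0.0,"ax":0,"ay":0,"az":0,"claw":-0.5},{"x":0,"y":0,"z":0,"ax":0,"ay":0,"az":0,"claw":-0.5},{"x":0,"y":0,"z":-0.0,"ax":0,"ay":0,"az":0,"claw":-0.5},{"x":0,"y":0,"z":-0.01,"ax":0,"ay":0,"az":0,"claw":-0.5}]'
python3 -m crank '[{"x":0,"y":0,"z":-0.03,"ax":0,"ay":0,"az":0,"claw":-0.8},{"x":0,"y":0,"z":-0.06,"ax":0,"ay":0,"az":0,"claw":-0.8},{"x":0,"y":0,"z":-0.09,"ax":0,"ay":0,"az":0,"claw":-0.8},{"x":0,"y":0.03,"z":-0.12,"ax":0,"ay":0,"az":0,"claw":-0.8},{"x":0,"y":0.06,"z":-0.14,"ax":0,"ay":0,"az":0,"claw":-0.8}]'
python3 -m crank '[{"x":0,"y":0.03,"z":0,"ax":0,"ay":0,"az":0,"claw":-0.8},{"x":0,"y":0.06,"z":0,"ax":0,"ay":0,"az":0,"claw":-0.8},{"x":0,"y":0.09,"z":0,"ax":0,"ay":0,"az":0,"claw":-0.8},{"x":0,"y":0.12,"z":0,"ax":0,"ay":0,"az":0,"claw":-0.8},{"x":0,"y":0.12,"z":0,"ax":0,"ay":0,"az":0,"claw":-0.8}]'
python3 - <<'E'
from h import *
a=camera("side")["color"];cv2.imwrite("pics/f1.png",cv2.resize(a[120:320,150:380],None,fx=3,fy=3))
a=camera("scene")["color"];cv2.imwrite("pics/f2.png",cv2.resize(a[100:300,150:410],None,fx=3,fy=3))
E
```

```text
time: 22.45
ee_pos: [0.6653, -0.0566, 0.0326]
eef_rot: [1.0, -0.001, 0.0, 0.0]
ft_force: [-0.4, -0.4, -0.3]
width: 0.0358
time: 22.87
ee_pos: [0.664, -0.0566, 0.041]
eef_rot: [1.0, -0.001, -0.001, -0.0]
ft_force: [0.3, -0.7, 0.2]
width: 0.0605
time: 23.28
ee_pos: [0.6661, -0.1142, 0.1871]
eef_rot: [1.0, 0.002, 0.002, -0.0]
ft_force: [1.3, -1.5, 0.1]
width: 0.0775
time: 23.7
ee_pos: [0.6634, -0.2453, 0.1829]
eef_rot: [1.0, -0.005, -0.0, 0.002]
ft_force: [-0.2, -1.2, -0.5]
width: 0.0784
```

View pics/f1.png

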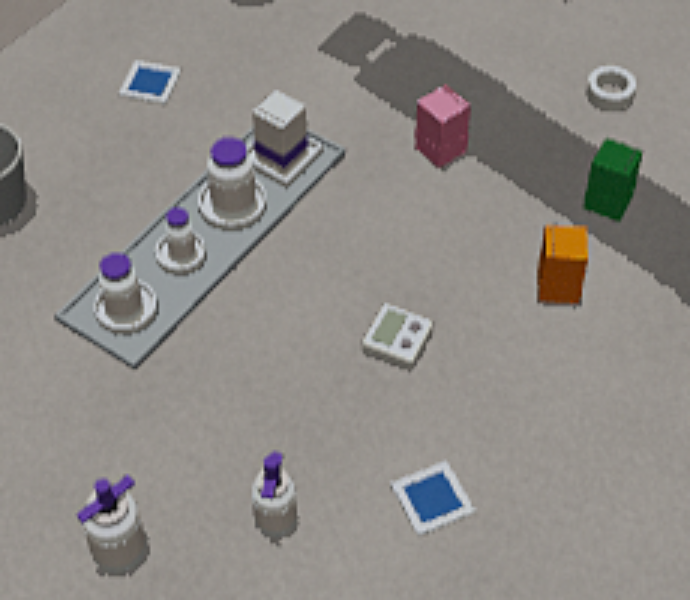

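View pics/f2.png

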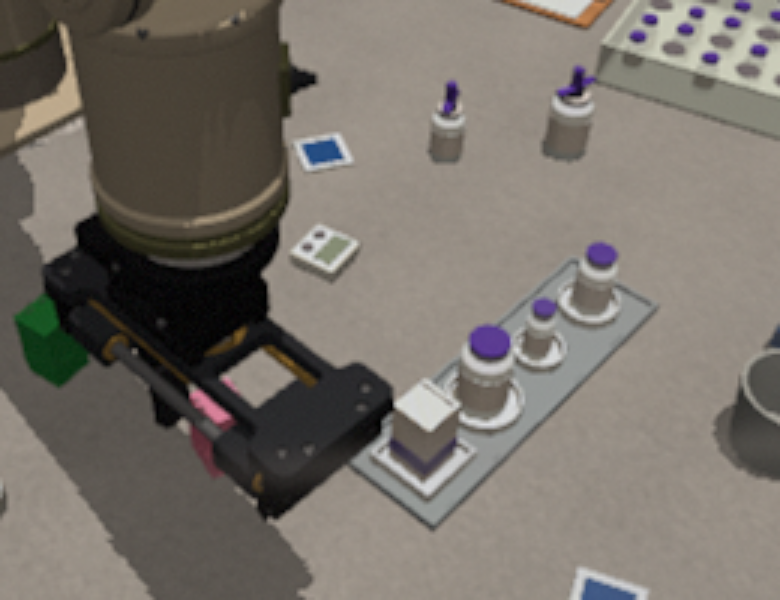

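Both views show the carton and all three vials standing inside their wells (side crop: carton (280,130), large (232,180), small (180,240), medium (120,290)). The opened vials and the look-alike boxes have not been disturbed, and the arm is clear.

```bash
python3 -c "
from bench import close_job
print(close_job())"
```

```text
the job is handed in; nothing more can be done
None
```

The three unopened vials and the carton are each standing upright in their own wells, and I handed the job in at about 24 s of the 115 s allowed.

- **Method:** I picked them in the order small, medium, large, then carton. I measured each position from the scene and side views, then corrected it with a close wrist-camera look before gripping or lowering.
- **Final check:** The last side and scene pictures show all four inside their wells. The two opened vials, the green, orange and pink boxes and everything else look undisturbed. The gripper was open and about 0.19 m away from the tray along the row. Every wrist force printed at the end of a move was 6 N or less, well under the 120 N limit.
- **Disagreements:** After some moves the measured tool position differed from the commanded one by a few mm. It was up to 8 mm for the small vial, which I re-centred with the foot already a few mm below the well rim. I corrected the difference before each release, and no check failed.

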